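# Load the hand press's index table and hold its index plunger out

## Task

Lift the watch movement in its holder off the little free-spinning turntable and set it down, dial up and fully home, in the empty nest of the hand press's index plate; do not drop it. Then grip the black knob of the plate's sprung index plunger, pull it fully back out of its hole and keep holding it there so that I can turn the plate: the program finishes while it is holding the plunger out. The other things on the turntable may ride round with it but must stay standing on it, and everything else stays where it is.

Things in the scene. Friction and masses are not known exactly. Their poses are not given: they have to be found in the camera images.
- movement: the work: steel puck (movement holder) 36 mm dia, 24 mm high, foot chamfered 2 mm, with a white-dialled watch movement on top, 28.5 mm high in all; about 120 g; starts standing on the turntable. Origin: centre of its underside, z up. x points at the winding crown, which stands out 2.2 mm beyond the puck 25.5 mm above the foot: grip the puck across y. Any turn about z is right in the nest
- disc_top (a point): centre of the top of the turntable's disc, 28 mm above the bench. Aluminium disc 200 mm in diameter, 10 mm thick, turning freely without end on a black foot; a light sideways push spins it with all that stands on it. The work stands 55 to 64 mm from this centre
- nest (a point): centre of the FLOOR of the only empty nest, 59 mm above the bench; z up. White nylon ring 8 mm high, bore 40 mm, its upper half flared to 44 mm at the mouth (55 mm outside). It stands on the aluminium index plate (190 mm dia, top 59 mm high), 62 mm from the plate's centre, opposite the ram; neighbouring nests are 88 mm away. The index pin locks the plate until it is pulled
- plunger_knob (a point): centre of the plunger's knob: black cylinder 28 mm dia, 26 mm long, axis level, 52 mm above the bench, 150 mm from the plate's centre. x lies along the axis and points AWAY from the plate: the pull direction. y is level across the knob: pinch it along y from above. A bracket 26 mm wide, 66 mm high starts 12 mm inward of the knob's inner end; sides and outer end are free
- plunger (a joint): pull of the index plunger in m: 0 = pin seated 7 mm deep in a hole of the plate's rim, 0.012 = fully back against its stop. A spring drives it home: 7 N to start it, 13 N fully back; it springs back when let go
- press: green hand press with index plate, fixed. Origin: on the bench under the plate's centre. x points to the column (155 mm out, 38 mm dia); empty nest at -x, plunger at -y. Ram over the nest at +x: lowest 100 mm up, head's underside 153 mm, all below 255 mm. Foot: x -75 to 215, y +-65 mm, 18 mm high. Lever's ball end: x 215, y 34 mm
- loaded_a: leave alone: a puck with movement like the work, in the nest under the ram. Origin: centre of its underside
- loaded_b: leave alone: a puck with movement like the work, in the nest on the side opposite the plunger. Origin: centre of its underside
- loaded_c: leave alone: a puck with movement like the work, in the nest next to the plunger. Origin: centre of its underside
- empty_holder: on the turntable, leave standing: an empty steel holder, an open cup 36 mm in diameter and 24 mm high without dial. Origin: centre of its underside
- tin: on the turntable, leave standing: a small round aluminium tin, 31 mm in diameter, 16 mm high. Origin: centre of its underside
- loupe: bystander on the bench: a black eyeglass, a cone 34 mm in diameter and 30 mm high. Origin: centre of its underside
- dust_cover: bystander on the bench: a clear dust cover, 64 mm in diameter, 43 mm high with its knob. Origin: centre of its underside
- case_knife: bystander on the bench: a case knife 145 mm long, 14 mm wide, 10 mm high, wooden handle. Origin: middle of its underside; x along the blade

How it is judged:
On the way, in this order (a step that is already met when the one before it is completed fails the run):
1. the movement is lifted clear of the turntable, held in the fingers (height (world z) of movement above 0.055 m and contact force between movement and the fingers above 0.5 N), for 0.2 s.
2. the movement is fully home in the empty nest, upright and let go (horizontal distance between movement and nest below 0.004 m and z of movement in the frame of nest below 0.003 m and angle between movement's own z axis and vertical below 0.06 rad and contact force between movement and the fingers below 0.05 N and linear speed of movement below 0.02 m/s), for 0.2 s.
3. the plunger is pulled fully back by the fingers (value of joint plunger above 0.01 m and contact force between the fingers and plunger above 3 N), for 0.3 s.
At the end, for the whole second after the job is handed in: plunger held still in the fingers at 10 mm or more of its 12 mm pull; movement upright in the nest, within 4 mm of its centre and 3 mm of its floor, not touched by the fingers; loaded holders and bench things within 10 mm of their starts; empty holder and tin standing on the turntable (all of step 3 and velocity of joint plunger between -0.01 and 0.01 m/s and horizontal distance between movement and nest below 0.004 m and z of movement in the frame of nest below 0.003 m and angle between movement's own z axis and vertical below 0.06 rad and contact force between movement and the fingers below 0.05 N and distance of each of loaded_a, loaded_b, loaded_c, loupe, dust_cover, case_knife from where it was at the start of the episode below 0.01 m and horizontal distance between each of empty_holder, tin and disc_top below 0.095 m and height (world z) of each of empty_holder, tin above 0.02 m and angle between each of empty_holder, tin's own z axis and vertical below 0.2 rad); the arm keeps its last pose, push and grip.
It fails at once if the movement is dropped from more than about 10 mm or thrown (contact force between movement and the fingers below 0.05 N and linear speed of movement above 0.45 m/s).
It fails at once if a loaded holder or a thing on the bench is pushed more than 15 mm away (distance of any of loaded_a, loaded_b, loaded_c, loupe, dust_cover, case_knife from where it was at the start of the episode above 0.015 m).
It fails at once if the empty holder or the tin is knocked over or off the turntable (angle between any of empty_holder, tin's own z axis and vertical above 0.5 rad or height (world z) of any of empty_holder, tin below 0.015 m).
It also fails if it takes over 45 s, if anything falls off the work surface, if the arm or the gripper's body presses on something with over 40 N, if the wrist force passes 120 N, or if a joint passes its speed limit or range.

## Robot

A 7-joint arm with a two-finger parallel gripper is mounted at the origin on the work surface. World frame = base frame: x ahead of the robot, y to its left, z up, the work surface at z = 0. Lengths are in m, angles in rad, forces in N, time in s.
With the tool pointing down it reaches from about 0.35 to 0.9 m from the base axis. Payload 8.1 kg.
Tool frame: the origin (TCP) lies on the centre line of the jaws, within the pads' length; the fingertips stand 17 mm ahead of it and the grasp point (between the pads) lies 2 mm behind it; z points along the fingers, y is the direction in which the jaws open and shut (so a half turn about z gives the same grasp; the last joint's range is limited). The gripper opens to 92 mm and grips with 3 to 60 N. Pads are 19 mm wide; open, the fingers measure 130 mm over their backs; the gripper's body (75 mm by 190 mm) begins 47 mm behind the grasp point.
Start: joints at [-1.313, 0.434, 0.025, 1.573, -0.012, 1.134, -0.075], TCP at [0.221, 0.585, 0.244] pointing down, gripper open.
Joint ranges: [-2.62, 2.62], [-0.44, 2.09], [-1.27, 1.32], [0.08, 2.57], [-1.32, 4.46], [0.12, 2], [-2.74, 2.74]. Speed limits (rad/s): [2.22, 2.22, 3.01, 3.01, 3.14, 3.14, 3.14].

## Interface

Orientations are given as a rotation vector (axis times angle).
In Python, from cell import arm gives the robot as it stands.
- The arm moves only by the shell command python3 -m creep 'ROWS' [FORCE]. ROWS is JSON, a list that holds one entry, the list of rows, each a list of 7 numbers: the shift along the world's x, y, z in cm, then the turn, a rotation vector about the world's x, y, z in degrees, then the opening, from -1 (shut) to 1 (fully open), so that 0 is half open. In form: [[[tx, ty, tz, ax, ay, az, jaw], ...]]. A call has 1 to 5 rows; each row is the pose to reach, as a shift and turn from the pose commanded when the call began; what a row does not reach only later rows make up. A row lasts 1/10 s, in which the tool goes at most 50 mm and 8.59 degrees, less where a joint would pass 70% of its speed; a pose out of reach is approached as far as the arm can. A call with a gripper value outside its range is refused whole. The fingers move at their own pace and stop on an object; FORCE is the grip in N (left out, the last holds). Time passes only in rows, so rows that repeat a pose let the fingers close. It gives the time, the measured TCP pose, the force and the opening at its end, in the units of the state.
- arm.observe(): the state, without advancing time (a new reading comes with each control period).
- arm.get_image(name): name is "scene" or "top" or "wrist"; returns the picture (480x640x3 uint8, red, green, blue); there is no depth.
- arm.camera_model(name): a dict with "vfov" (degrees; the focal length in pixels is half the picture's height over the tangent of half this angle, whatever the lens; pixels are square), "cx", "cy" (the principal point, pixels), "cam_to_world" (4x4, takes a point from camera to world coordinates); the wrist camera has in their place "T_tool_cam" (4x4, takes a point from camera to tool coordinates, whose origin is the TCP and whose axes are the flange's). Camera axes: x right, y down, z forward; pixel columns grow to the right and rows downward; lengths in m; the calibration is good to about 2 mm. A picture is of the moment at which its call begins: read the wrist's pose just before it. camera_model takes no time and is no camera call.
- arm.sign_off(): hands the job in, once; it reports no verdict.
The state is a dict: "clock": time; "joints": joint angles; "dq": joint speeds; "joint_efforts": joint torques, N m; "position": TCP position; "ee_rot": TCP orientation; "force": force on the tool from outside, world axes, zero at the start; "ft_torque": the same for the moment, N m; "width": opening from 0.0 (shut) to 1.0 (fully open).
Only numpy, scipy, OpenCV 4.12 (cv2) and the standard library are available. Lean on these libraries where they do the work, as an engineer would, in place of code of your own. Each camera call takes 0.05 s, during which the arm holds its last target.

## Working session

There is one attempt and no reset: what is moved stays moved. The work goes in short steps, Python scripts to look and compute and a shell command to move; the robot and the scene stay as the last step left them, time stands still between calls to the robot, and variables do not carry over. Pictures are saved under pics/ and viewed, and the job is handed in when it is done.

```bash
ls; mkdir -p pics; python3 - <<'E'
from cell import arm
import cv2, json
s=arm.observe(); print(s)
for n in ("scene","top","wrist"):
    print(n,arm.camera_model(n))
    cv2.imwrite(f"pics/{n}0.png",arm.get_image(n)[:,:,::-1])
E
```

```text
pics
{'clock': 0.0, 'joints': array([-1.31260678,  0.43523571,  0.02497584,  1.57408726, -0.01160325,
        1.13398144, -0.07508121]), 'dq': array([ 0.00018254,  0.00229867,  0.00014531,  0.00104907,  0.00035821,
       -0.00118594, -0.00018579]), 'joint_efforts': array([-1.97175827e-04, -6.67846155e+01,  9.84574556e-01, -3.14482570e+01,
       -6.07620575e-02,  4.26762085e-02,  2.03870422e-04]), 'position': array([0.22051665, 0.58429738, 0.24294087]), 'ee_rot': array([-5.63717416e-01, -3.09045839e+00,  2.45083455e-03]), 'force': array([-0.23206464, -0.08034774, -0.00366631]), 'ft_torque': array([-0.0318921 ,  0.01986355,  0.03109213]), 'width': 0.9981563256312086}
scene {'vfov': 49.58662537724639, 'cx': 316.3207374637937, 'cy': 240.85674058335994, 'cam_to_world': array([[ 0.82427112,  0.48591085, -0.29063338,  0.80592187],
       [ 0.56601158, -0.69408747,  0.44482972, -0.445649  ],
       [ 0.0144226 , -0.53116215, -0.84714743,  0.78418179],
       [ 0.        ,  0.        ,  0.        ,  1.        ]])}
top {'vfov': 45.59292229857411, 'cx': 324.95137045497205, 'cy': 239.7997352527967, 'cam_to_world': array([[ 0.02407038, -0.99112263,  0.13075377,  0.43675465],
       [-0.99962267, -0.02559294, -0.00997639, -0.06954438],
       [ 0.0132342 , -0.1304643 , -0.99136468,  1.16195185],
       [ 0.        ,  0.        ,  0.        ,  1.        ]])}
wrist {'vfov': 60.42912586832303, 'cx': 313.94420716777023, 'cy': 239.5418674592923, 'T_tool_cam': array([[-1.39278931e-04, -9.68397676e-01, -2.49411149e-01,
         6.73006956e-02],
       [ 9.99999947e-01, -2.08545458e-04,  2.51295954e-04,
         2.07720323e-04],
       [-2.95367980e-04, -2.49411101e-01,  9.68397654e-01,
        -1.42071167e-01],
       [ 0.00000000e+00,  0.00000000e+00,  0.00000000e+00,
         1.00000000e+00]])}
```

View pics/scene0.png

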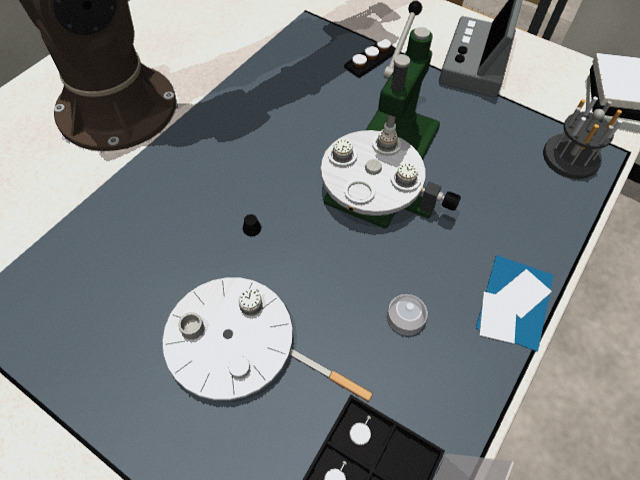

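View pics/top0.png

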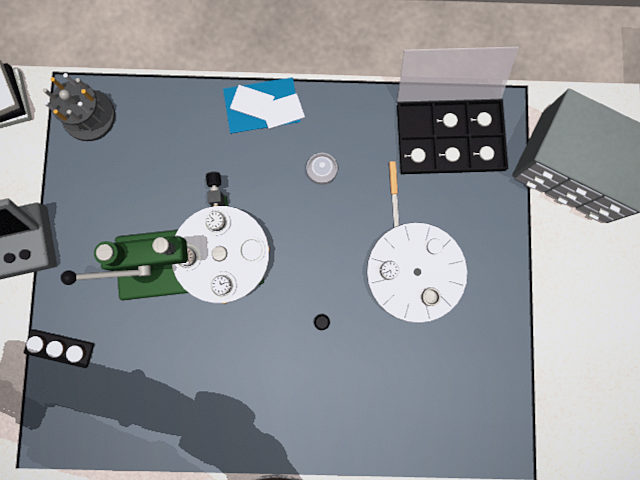

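View pics/wrist0.png

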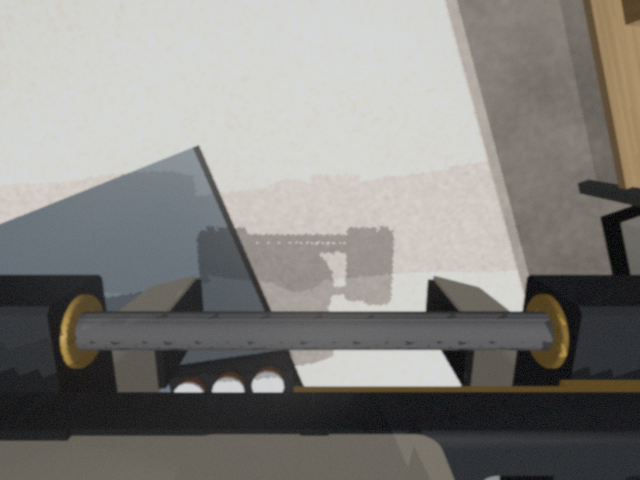

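```bash
python3 - <<'E'
import cv2, numpy as np
t=cv2.imread('pics/top0.png'); s=cv2.imread('pics/scene0.png')
a=cv2.resize(t[210:335,355:480],None,fx=4.6,fy=4.6,interpolation=cv2.INTER_CUBIC)
b=cv2.resize(t[165:310,150:295],None,fx=4,fy=4,interpolation=cv2.INTER_CUBIC)
cv2.imwrite('pics/ta.png',a); cv2.imwrite('pics/tb.png',b)
cv2.imwrite('pics/sa.png',cv2.resize(s[265:405,150:305],None,fx=4,fy=4,interpolation=cv2.INTER_CUBIC))
cv2.imwrite('pics/sb.png',cv2.resize(s[110:230,310:470],None,fx=5,fy=5,interpolation=cv2.INTER_CUBIC))
E
```

```text
(no output)
```

View pics/ta.png

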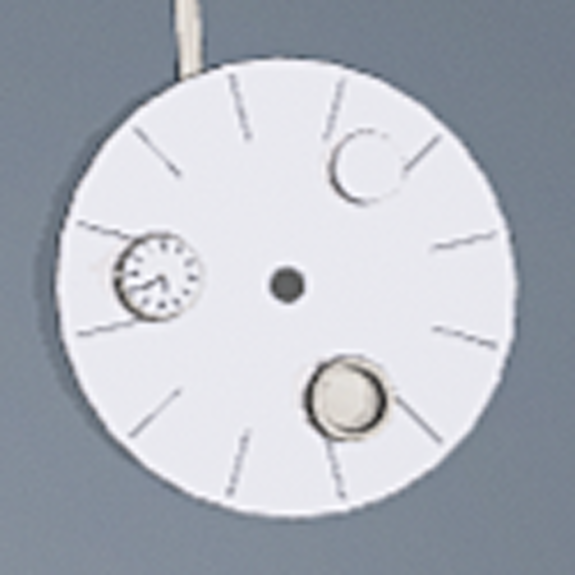

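View pics/tb.png

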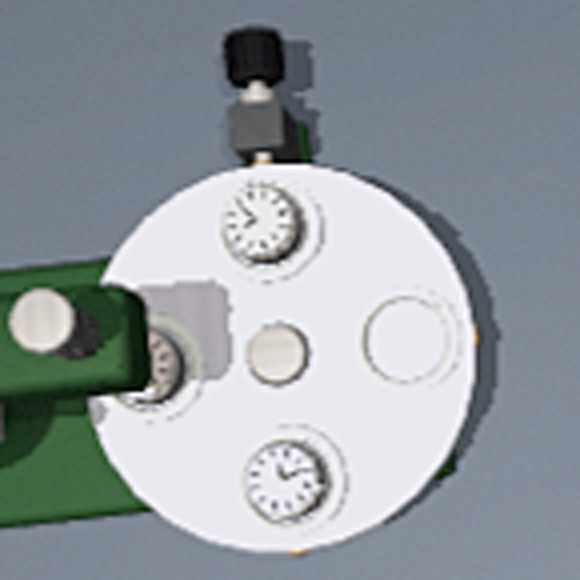

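View pics/sa.png

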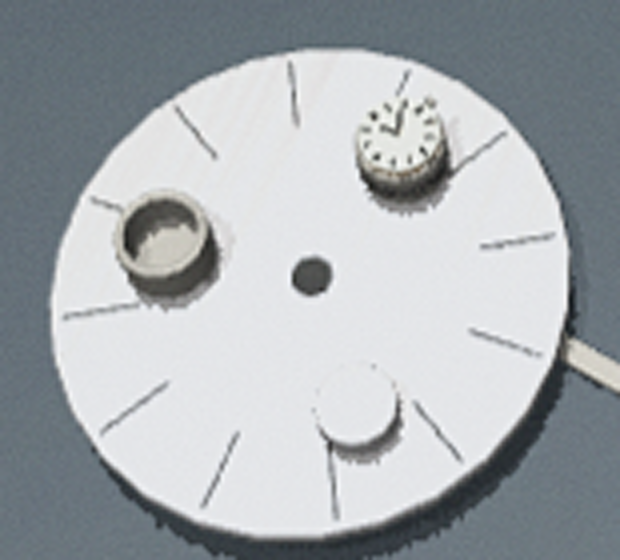

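View pics/sb.png

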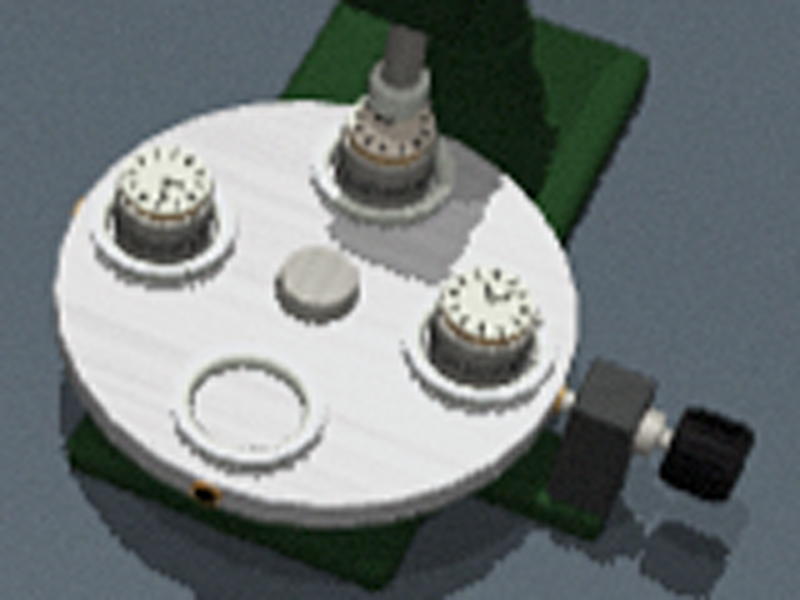

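```bash
cat > h.py <<'E'
import cv2, numpy as np
from cell import arm
def model(n, s=None):
    c=arm.camera_model(n)
    f=240/np.tan(np.radians(c['vfov']/2))
    if 'cam_to_world' in c: T=c['cam_to_world']
    else:
        s=s or arm.observe(); B=np.eye(4); B[:3,:3]=cv2.Rodrigues(np.array(s['ee_rot']))[0]; B[:3,3]=s['position']
        T=B@c['T_tool_cam']
    return f,c['cx'],c['cy'],T
def ray(m,p):
    f,cx,cy,T=m; p=np.atleast_2d(np.asarray(p,float))
    d=np.c_[(p[:,0]-cx)/f,(p[:,1]-cy)/f,np.ones(len(p))]@T[:3,:3].T
    return T[:3,3],d/np.linalg.norm(d,axis=1)[:,None]
def onz(m,p,z):
    o,d=ray(m,p); return o+d*((z-o[2])/d[:,2])[:,None]
def tri(ms,ps):
    A=np.zeros((3,3));b=np.zeros(3);L=[]
    for m,p in zip(ms,ps):
        o,d=ray(m,p);d=d[0];P=np.eye(3)-np.outer(d,d);A+=P;b+=P@o;L.append((o,P))
    x=np.linalg.solve(A,b); return x,[round(1e3*np.linalg.norm(P@(x-o)),2) for o,P in L]
def proj(m,X):
    f,cx,cy,T=m; q=(np.atleast_2d(X)-T[:3,3])@T[:3,:3]; return np.c_[cx+f*q[:,0]/q[:,2],cy+f*q[:,1]/q[:,2]]
def circ(P):
    A=np.c_[2*P[:,:2],np.ones(len(P))];s=np.linalg.lstsq(A,(P[:,:2]**2).sum(1),rcond=None)[0]
    return s[0],s[1],np.sqrt(s[2]+s[0]**2+s[1]**2)
E
python3 - <<'E'
from h import *
np.set_printoptions(precision=4,suppress=True)
mt,ms=model('top'),model('scene')
t=cv2.imread('pics/top0.png'); s=cv2.imread('pics/scene0.png')
P={'work dial':((250,298.3),(390.4,270)),'nest mouth':((359.6,191),(251.75,250)),'knob':((451.6,201),(213.2,179.2)),
'hub plate':((310+318/5,110+270/5),(150+277/4,165+352/4)),'hub tt':((228,334),(355+287/4.6,210+285/4.6))}
for k,(a,b) in P.items(): print(k,*tri((ms,mt),(a,b)))
for n,im,m,pts in (('top',t,mt,((417,250,.028),(220,265,.059))),('scene',s,ms,((228,350,.028),(370,160,.059)))):
    hsv=cv2.cvtColor(im,cv2.COLOR_BGR2HSV)
    mask=((hsv[...,1]<40)&(hsv[...,2]>165)).astype(np.uint8)
    nl,lab,st,c=cv2.connectedComponentsWithStats(mask)
    for x,y,z in pts:
        l=lab[y,x]
        cs,_=cv2.findContours((lab==l).astype(np.uint8),cv2.RETR_EXTERNAL,cv2.CHAIN_APPROX_NONE)
        cc=max(cs,key=cv2.contourArea);h=cv2.convexHull(cc)[:,0]
        Q=onz(m,h,z); 
        x0,y0,r=circ(Q); res=np.hypot(Q[:,0]-x0,Q[:,1]-y0)-r
        k=abs(res)<.004; x0,y0,r=circ(Q[k]); print(n,z,st[l],x0,y0,r,k.mean())
E
```

```text
work dial [ 0.5285 -0.2083  0.0518] [np.float64(1.99), np.float64(1.99)]
nest mouth [0.5599 0.0619 0.06  ] [np.float64(1.81), np.float64(1.81)]
knob [0.7009 0.1454 0.0479] [np.float64(1.45), np.float64(1.45)]
hub plate [0.5513 0.1227 0.0681] [np.float64(1.38), np.float64(1.38)]
hub tt [ 0.528  -0.2663  0.0232] [np.float64(1.66), np.float64(1.66)]
top 0.028 [ 367  194  101  129 7819] 0.5287420077134096 -0.2653043841172128 0.10056675486514548 0.21621621621621623
top 0.059 [ 173  206   96   97 6651] 0.5502838052651587 0.12281387668566215 0.09450664281528606 1.0
scene 0.028 [  162   277   130   122 11393] 0.5300045200222371 -0.26645107702470533 0.0991375822620081 1.0
scene 0.059 [ 321  130  104   81 4862] 0.5528249061006193 0.12189167344533638 0.09409031812934147 1.0
```

```bash
python3 - <<'E'
from h import *
ms=model('scene')
a=onz(ms,(257.5,290),.0535);b=onz(ms,(250,298.3),.0565);d=(a-b)[0];print(a,b,d,np.hypot(*d[:2]),np.degrees(np.arctan2(d[1],d[0])))
R=cv2.Rodrigues(arm.observe()['ee_rot'])[0];print(R,np.degrees(np.arctan2(R[1,1],R[0,1])))
E
```

```text
[[ 0.53121923 -0.18954989  0.0535    ]] [[ 0.53165144 -0.20848278  0.0565    ]] [-0.00043221  0.0189329  -0.003     ] 0.018937829361253926 91.30774886313458
[[-9.35583847e-01  3.53104458e-01 -3.27031959e-04]
 [ 3.53104603e-01  9.35583252e-01 -1.05737117e-03]
 [-6.73968514e-05 -1.10473588e-03 -9.99999388e-01]] 69.32267116899277
```

```bash
python3 -m creep '[[[1,-4,2,0,0,-6,1],[2.5,-8.3,3,0,0,-12,1],[4,-12.6,3,0,0,-18,1],[5.5,-16.9,3,0,0,-24,1],[7,-21.2,3,0,0,-30,1]]]'; python3 -m creep '[[[1.5,-4.3,0,0,0,-6,1],[3,-8.6,0,0,0,-12,1],[4.5,-12.9,0,0,0,-18,1],[6,-17.2,0,0,0,-24,1],[7.5,-21.5,0,0,0,-30,1]]]'
```

```text
clock: 0.65
position: [0.2909, 0.3709, 0.2737]
ee_rot: [-1.35, -2.836, -0.0]
force: [0.5, -0.2, 0.3]
width: 0.999
clock: 1.15
position: [0.3658, 0.1559, 0.2738]
ee_rot: [-2.038, -2.39, -0.001]
force: [1.6, -0.3, 0.1]
width: 0.998
```

```bash
python3 -m creep '[[[1.8,-4.1,0,0,0,-2,0.8],[3.6,-8.2,0,0,0,-4,0.6],[5.4,-12.3,0,0,0,-6,0.4],[7.2,-16.4,0,0,0,-8,0.3],[9,-20.5,0,0,0,-9,0.3]]]'; python3 -m creep '[[[1.8,-4.1,0,0,0,0,0.3],[3.6,-8.2,0,0,0,0,0.3],[5.4,-12.3,0,0,0,0,0.3],[7.2,-16.4,0,0,0,0,0.3],[7.2,-16.4,0,0,0,0,0.3]]]'; python3 - <<'E'
from h import *
s=arm.observe();print(s['position'],s['ee_rot'],s['dq'].max(),s['width'])
np.save('w1.npy',np.r_[s['position'],s['ee_rot']])
cv2.imwrite('pics/w1.png',arm.get_image('wrist')[:,:,::-1])
E
```

```text
clock: 1.65
position: [0.4559, -0.0489, 0.2739]
ee_rot: [2.216, 2.227, 0.001]
force: [1.5, -0.4, -0.7]
width: 0.659
clock: 2.15
position: [0.5279, -0.2178, 0.2736]
ee_rot: [2.221, 2.218, -0.005]
force: [-0.4, -0.5, -0.1]
width: 0.648
[ 0.5279187  -0.21777019  0.27355051] [ 2.22080997  2.21762859 -0.00488262] 0.06637188264423578 0.6481312443003148
```

View pics/w1.png

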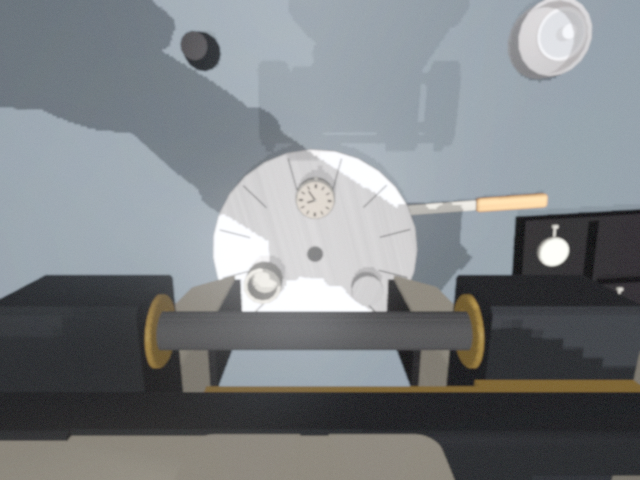

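```bash
python3 -m creep '[[[0,0.5,-3,0,0,0,0.3],[0,0.9,-6,0,0,0,0.3],[0,0.9,-8.5,0,0,0,0.3],[0,0.9,-8.5,0,0,0,0.3]]]'; python3 - <<'E'
from h import *
s=arm.observe();print(s['position'],s['ee_rot'],abs(s['dq']).max(),s['width'])
np.save('w2.npy',np.r_[s['position'],s['ee_rot']])
cv2.imwrite('pics/w2.png',arm.get_image('wrist')[:,:,::-1])
a=cv2.imread('pics/w1.png')[165:235,275:355]; b=cv2.imread('pics/w2.png')
cv2.imwrite('pics/w1z.png',cv2.resize(a,None,fx=7,fy=7,interpolation=cv2.INTER_CUBIC))
E
```

```text
clock: 2.6
position: [0.5257, -0.1996, 0.1859]
ee_rot: [-2.209, -2.226, 0.004]
force: [-0.2, 0.6, -0.4]
width: 0.648
[ 0.52569943 -0.19957968  0.18585859] [-2.20915235 -2.22573029  0.00358634] 0.06916577535182816 0.6479341696046399
```

View pics/w1z.png

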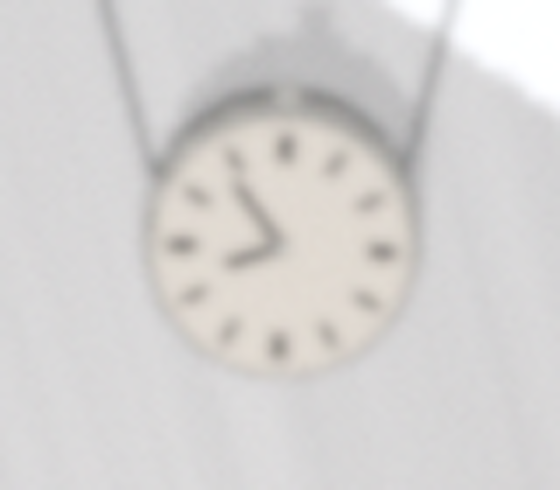

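View pics/w2.png

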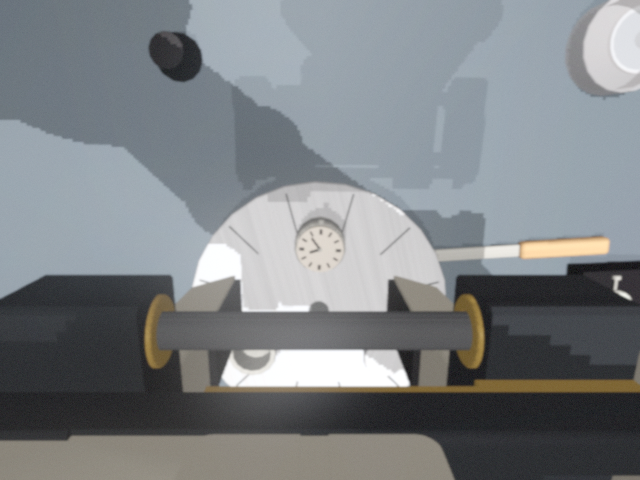

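```bash
cat > dial.py <<'E'
from h import *
def mw(f):
    v=np.load(f);return model('wrist',{'position':v[:3],'ee_rot':v[3:]})
def dial(im,x,y,w=45,thr=5):
    c=im.astype(int); m=((c[...,2]-c[...,0])>thr).astype(np.uint8)
    m[:y-w]=0;m[y+w:]=0;m[:,:x-w]=0;m[:,x+w:]=0
    m=cv2.morphologyEx(m,cv2.MORPH_CLOSE,np.ones((5,5),np.uint8)); m=cv2.morphologyEx(m,cv2.MORPH_OPEN,np.ones((3,3),np.uint8))
    cs,_=cv2.findContours(m,cv2.RETR_EXTERNAL,cv2.CHAIN_APPROX_NONE); return max(cs,key=cv2.contourArea)
E
python3 - <<'E'
from dial import *
m1,m2=mw('w1.npy'),mw('w2.npy')
es=[]
for f,m,x,y,w in (('pics/w1.png',m1,315,200,30),('pics/w2.png',m2,320,246,38)):
    c=dial(cv2.imread(f),x,y,w); e=cv2.fitEllipse(c); print(e,cv2.boundingRect(c)); es.append(e[0])
    q=onz(m,cv2.convexHull(c)[:,0],.0565); print('circ',circ(q))
print(tri((m1,m2),es))
o,d=m2[3][:3,3],0
print([onz(m,e,.0565) for m,e in zip((m1,m2),es)])
# disc hub
a=onz(m1,(275+288/7,165+97/7),.0535)-onz(m1,es[0],.0565);print('crown',a,np.degrees(np.arctan2(a[0,1],a[0,0])))
print(onz(m1,(315,254),.028),onz(m2,(319.5,308),.028))
E
```

```text
((314.8471984863281, 198.97171020507812), (37.8683967590332, 38.47967529296875), 170.8721466064453) (296, 179, 39, 40)
circ (np.float64(0.5282771939308522), np.float64(-0.20729845417500387), np.float64(0.017122807856424452))
((319.634765625, 246.4348907470703), (48.912906646728516, 50.44771957397461), 3.8862693309783936) (295, 220, 50, 52)
circ (np.float64(0.528519816261424), np.float64(-0.2068274549404335), np.float64(0.0176793088846417))
(array([ 0.52843757, -0.20773503,  0.05302017]), [np.float64(0.09), np.float64(0.09)])
[array([[ 0.52833567, -0.20718812,  0.0565    ]]), array([[ 0.52849329, -0.20677968,  0.0565    ]])]
crown [[ 0.001157    0.01723353 -0.003     ]] 86.15912418910273
[[ 0.52849484 -0.26610199  0.028     ]] [[ 0.5292392  -0.26459284  0.028     ]]
```

```bash
python3 -m creep '[[[0.3,-0.7,-3,0,0,-2,0.3],[0.3,-0.7,-6,0,0,-2,0.25],[0.3,-0.7,-9,0,0,-2,0.2],[0.3,-0.7,-9,0,0,-2,0.2]]]' 25; python3 - <<'E'
from h import *
s=arm.observe();print(s['position'],s['ee_rot'],abs(s['dq']).max(),s['width'])
np.save('w3.npy',np.r_[s['position'],s['ee_rot']])
cv2.imwrite('pics/w3.png',arm.get_image('wrist')[:,:,::-1])
E
```

```text
clock: 3.05
position: [0.5295, -0.208, 0.0973]
ee_rot: [-2.25, -2.187, 0.002]
force: [-0.2, 1.2, 1.1]
width: 0.6
[ 0.52952938 -0.20795427  0.09725907] [-2.25033261 -2.18703968  0.00239536] 0.061121452925815355 0.6004351419086736
```

View pics/w3.png

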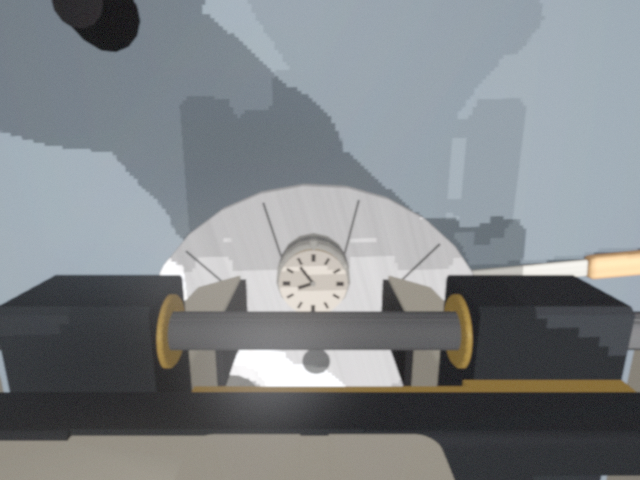

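```bash
python3 -m creep '[[[0,0.1,-2.2,0,0,0,0.2],[0,0.1,-4.2,0,0,0,0.2],[0,0.1,-4.2,0,0,0,0.2]]]' 25; python3 -m creep '[[[0,0,0,0,0,0,-0.2],[0,0,0,0,0,0,-0.5],[0,0,0,0,0,0,-0.5],[0,0,0,0,0,0,-0.5]]]' 25
```

```text
clock: 3.4
position: [0.5309, -0.2078, 0.0573]
ee_rot: [-2.253, -2.189, -0.0]
force: [0.4, -0.1, -0.1]
width: 0.6
clock: 3.8
position: [0.5316, -0.2085, 0.0581]
ee_rot: [2.252, 2.187, 0.002]
force: [-1.5, 1.0, 9.1]
width: 0.38
```

```bash
python3 -m creep '[[[0,0,0,0,0,0,-0.5],[0,0,0,0,0,0,-0.5]]]' 25;python3 - <<'E'
from h import *
s=arm.observe();print(s['position'],s['force'],s['ft_torque'],s['width'])
cv2.imwrite('pics/w4.png',arm.get_image('wrist')[:,:,::-1])
E
```

```text
clock: 4.0
position: [0.5316, -0.2085, 0.0581]
ee_rot: [2.253, 2.187, 0.002]
force: [-0.7, 1.0, 8.8]
width: 0.384
[ 0.53158943 -0.20854099  0.0581258 ] [-0.74908085  1.03531645  8.77729745] [ 0.18310604  0.19727294 -0.05544036] 0.3838394220555198
```

View pics/w4.png

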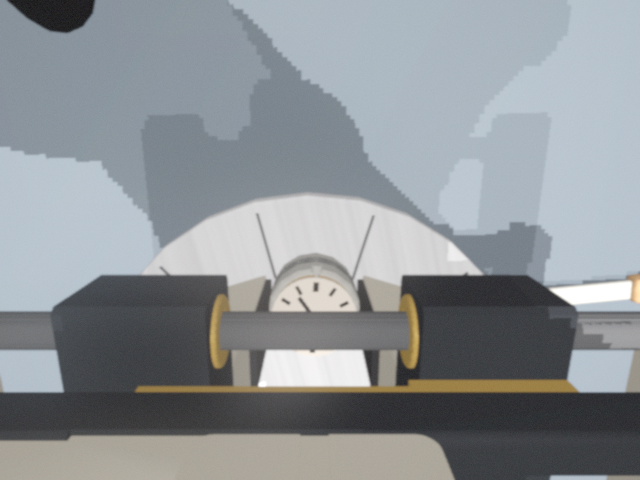

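```bash
python3 -m creep '[[[0,0,1,0,0,0,-0.5],[0,0,2.5,0,0,0,-0.5],[0,0,5,0,0,0,-0.5],[0,0,9,0,0,0,-0.5],[0,0,12,0,0,0,-0.5]]]' 30;python3 - <<'E'
from h import *
s=arm.observe();print(s['position'],s['ee_rot'],s['force'],s['ft_torque'],s['width'])
cv2.imwrite('pics/s5.png',arm.get_image('scene')[:,:,::-1])
cv2.imwrite('pics/s5z.png',cv2.resize(arm.get_image('scene')[220:400,150:320,::-1],None,fx=3.3,fy=3.3))
E
```

```text
clock: 4.55
position: [0.5307, -0.2088, 0.1798]
ee_rot: [2.254, 2.187, 0.001]
force: [1.0, -0.0, -0.9]
width: 0.377
[ 0.53066372 -0.20877671  0.1797668 ] [2.25354900e+00 2.18694544e+00 5.43172254e-04] [ 0.99501192 -0.00778369 -0.92942534] [-0.05703748  0.01505122 -0.05914261] 0.376802660417072
```

View pics/s5z.png

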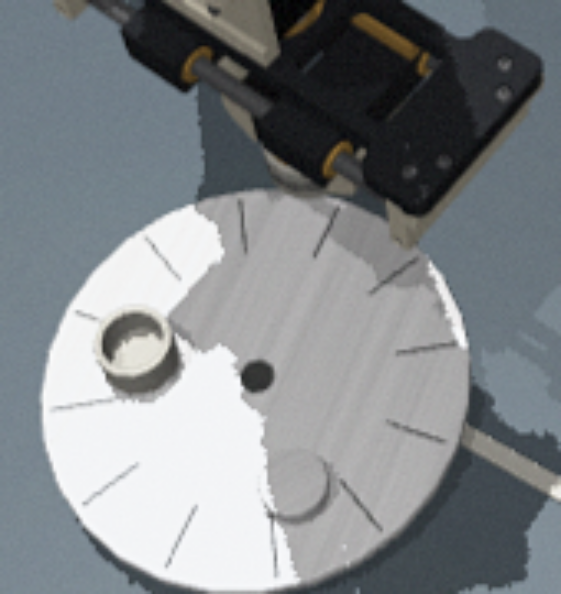

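```bash
python3 -m creep '[[[0.5,3.5,1,0,0,0,-0.5],[1,7.5,2,0,0,0,-0.5],[1.8,11.5,2,0,0,0,-0.5],[2.4,15,2,0,0,0,-0.5],[2.8,18,2,0,0,0,-0.5]]]' 30; python3 -m creep '[[[0,0,0,0,0,0,-0.5],[0,0,0,0,0,0,-0.5]]]'; python3 - <<'E'
from h import *
s=arm.observe();print(s['position'],s['ee_rot'],s['joints'],s['width'])
np.save('w6.npy',np.r_[s['position'],s['ee_rot']])
cv2.imwrite('pics/w6.png',arm.get_image('wrist')[:,:,::-1])
E
```

```text
clock: 5.15
position: [0.5585, -0.0258, 0.1969]
ee_rot: [-2.252, -2.19, -0.0]
force: [-0.3, 1.3, -0.4]
width: 0.378
clock: 5.35
position: [0.5583, -0.0276, 0.1967]
ee_rot: [-2.252, -2.191, 0.001]
force: [0.2, -1.0, -2.5]
width: 0.379
[ 0.55834122 -0.02761412  0.19672866] [-2.25164298e+00 -2.19051653e+00  9.11294956e-04] [-0.55454517  0.43034134  0.70790477  1.83757806 -0.32907573  0.9944915
  0.26316216] 0.3792904710449518
```

View pics/w6.png

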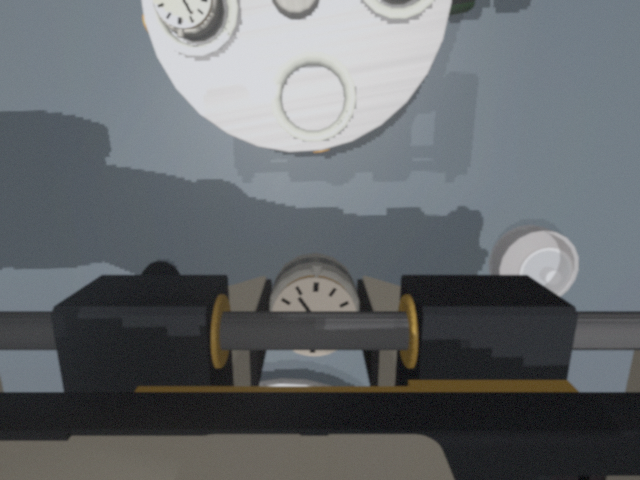

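```bash
python3 -m creep '[[[0.1,2.5,0,0,0,0,-0.5],[0.1,5,0,0,0,0,-0.5],[0.1,5,0,0,0,0,-0.5],[0.1,5,0,0,0,0,-0.5]]]'; python3 - <<'E'
from h import *
s=arm.observe();print(s['position'],s['ee_rot'],abs(s['dq']).max(),s['width'])
np.save('w7.npy',np.r_[s['position'],s['ee_rot']])
im=arm.get_image('wrist')[:,:,::-1]
cv2.imwrite('pics/w7.png',im)
E
```

```text
clock: 5.8
position: [0.5595, 0.0206, 0.1968]
ee_rot: [2.254, 2.188, -0.001]
force: [-0.3, -1.1, -1.1]
width: 0.376
[0.55948798 0.0206451  0.19682883] [ 2.25429383e+00  2.18752191e+00 -7.16293927e-04] 0.01719026891998686 0.37597010635569555
```

View pics/w7.png

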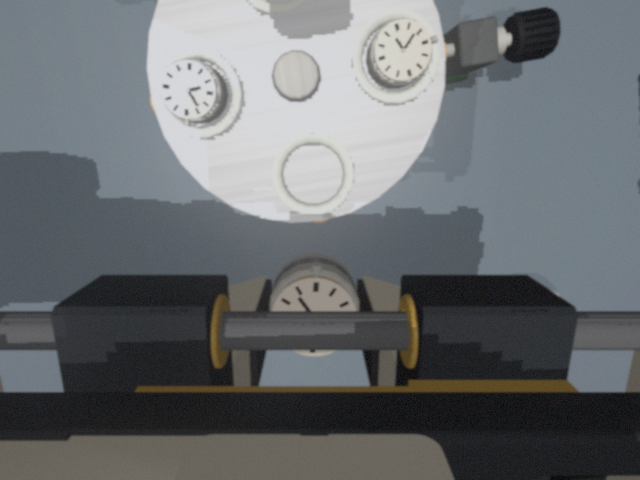

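Nest now at about (313,174), knob at (532,34), held dial at (313,308). I'll zoom in on both nest views.

```bash
python3 - <<'E'
import cv2,numpy as np
a=cv2.imread('pics/w6.png')[50:150,265:365]; b=cv2.imread('pics/w7.png')[125:225,265:365]
f=lambda i:cv2.createCLAHE(3,(2,2)).apply(cv2.cvtColor(cv2.resize(i,None,fx=4,fy=4,interpolation=cv2.INTER_CUBIC),cv2.COLOR_BGR2GRAY))
cv2.imwrite('pics/z67.png',np.hstack([f(a),f(b)]))
E
```

```text
(no output)
```

View pics/z67.png

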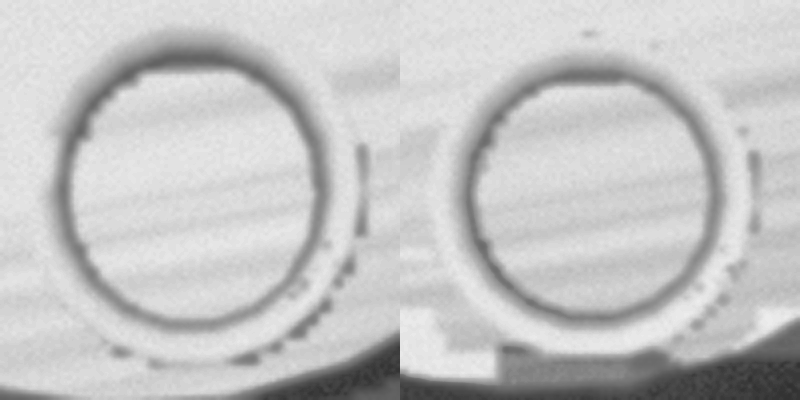

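```bash
python3 - <<'E'
from dial import *
np.set_printoptions(precision=4,suppress=True)
im=cv2.imread('pics/z67.png',0); ms=[mw('w6.npy'),mw('w7.npy')]; es=[]
for k,(ox,oy) in enumerate(((265,50),(265,125))):
    g=cv2.GaussianBlur(im[:,400*k:400*k+400],(5,5),0).astype(float)
    c0=np.array([193,195.]); pts=[]
    for th in np.radians(np.arange(0,360,4)):
        r=np.arange(105,150,.5); q=c0+np.c_[np.cos(th)*r,np.sin(th)*r]
        v=cv2.remap(g.astype(np.float32),q[:,0].astype(np.float32)[None],q[:,1].astype(np.float32)[None],1)[0]
        pts.append(q[np.argmin(v)])
    pts=np.array(pts); pix=np.c_[ox+pts[:,0]/4-.375,oy+pts[:,1]/4-.375]
    e=cv2.fitEllipse(pix.astype(np.float32)); es.append(e[0]); print(e)
    for z in (.059,.063,.067): print(z,np.array(circ(onz(ms[k],pix,z))), onz(ms[k],[e[0]],z)[0])
print(tri(ms,es))
# knob from w7 and held dial
mt,msn=model('top'),model('scene')
print('knob w7',onz(ms[1],[(532,34)],.052), tri((ms[1],mt,msn),((532,34),(213.2,179.2),(451.6,201))))
print('held dial in tool', [onz(m,[(313.5,308)],.1969-.030+.0285) for m in ms], [np.load(f)[:3] for f in('w6.npy','w7.npy')])
E
```

```text
((312.59295654296875, 97.31293487548828), (64.3884048461914, 67.21332550048828), 2.0559890270233154)
0.059 [0.5594 0.0617 0.0206] [0.5594 0.0621 0.059 ]
0.063 [0.5594 0.0613 0.0203] [0.5594 0.0617 0.063 ]
0.067 [0.5594 0.061  0.02  ] [0.5595 0.0614 0.067 ]
((312.62774658203125, 173.43765258789062), (61.350669860839844, 61.64509582519531), 71.71968841552734)
0.059 [0.5594 0.0613 0.0206] [0.5594 0.0617 0.059 ]
0.063 [0.5594 0.0617 0.0203] [0.5594 0.0621 0.063 ]
0.067 [0.5594 0.0621 0.02  ] [0.5594 0.0624 0.067 ]
(array([0.5594, 0.0619, 0.0612]), [np.float64(0.01), np.float64(0.01)])
knob w7 [[0.7018 0.1448 0.052 ]] (array([0.7013, 0.1448, 0.0499]), [np.float64(1.37), np.float64(2.22), np.float64(0.95)])
held dial in tool [array([[ 0.5578, -0.0239,  0.1954]]), array([[0.559 , 0.0243, 0.1954]])] [array([ 0.5583, -0.0276,  0.1967]), array([0.5595, 0.0206, 0.1968])]
```

```bash
python3 - <<'E'
import cv2
b=cv2.imread('pics/w7.png')[245:365,250:380]
cv2.imwrite('pics/z7.png',cv2.resize(b,None,fx=5,fy=5,interpolation=cv2.INTER_CUBIC))
E
```

```text
(no output)
```

View pics/z7.png

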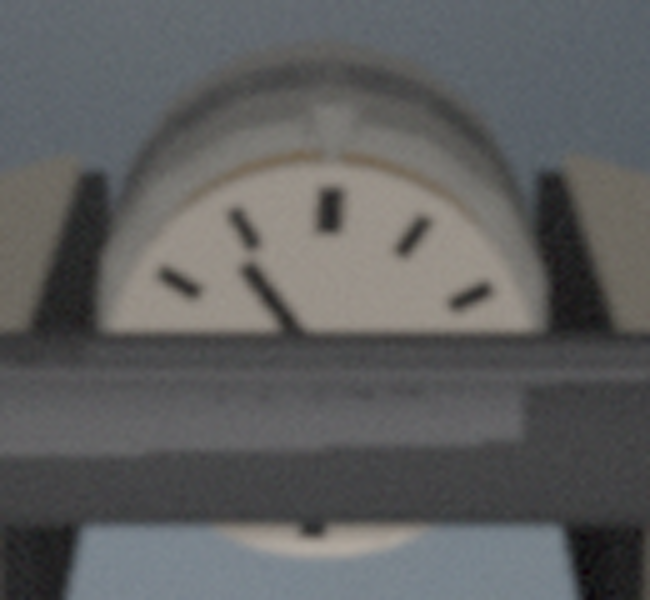

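```bash
python3 -m creep '[[[0,2,0,0,0,0,-0.5],[0,4,-1,0,0,0,-0.5],[0,4,-4,0,0,0,-0.5],[0,4,-7.5,0,0,0,-0.5],[0,4,-7.5,0,0,0,-0.5]]]'; python3 -m creep '[[[0,0,0,0,0,0,-0.5],[0,0,0,0,0,0,-0.5]]]'; python3 - <<'E'
from h import *
s=arm.observe();print(s['position'],s['ee_rot'],abs(s['dq']).max(),s['force'])
np.save('w8.npy',np.r_[s['position'],s['ee_rot']])
cv2.imwrite('pics/w8.png',arm.get_image('wrist')[:,:,::-1])
i=arm.get_image('scene')[:,:,::-1]
cv2.imwrite('pics/s8.png',cv2.resize(i[110:230,310:470],None,fx=5,fy=5,interpolation=cv2.INTER_CUBIC))
E
```

```text
clock: 6.35
position: [0.5565, 0.0617, 0.1177]
ee_rot: [-2.251, -2.186, 0.01]
force: [-1.3, 0.2, -1.2]
width: 0.381
clock: 6.55
position: [0.5607, 0.0614, 0.1231]
ee_rot: [2.254, 2.187, 0.002]
force: [0.3, -0.3, -2.5]
width: 0.382
[0.560664   0.06135867 0.12313266] [2.25360574 2.18689973 0.0023052 ] 0.011351965537883334 [ 0.31681285 -0.32063914 -2.49138091]
```

View pics/w8.png

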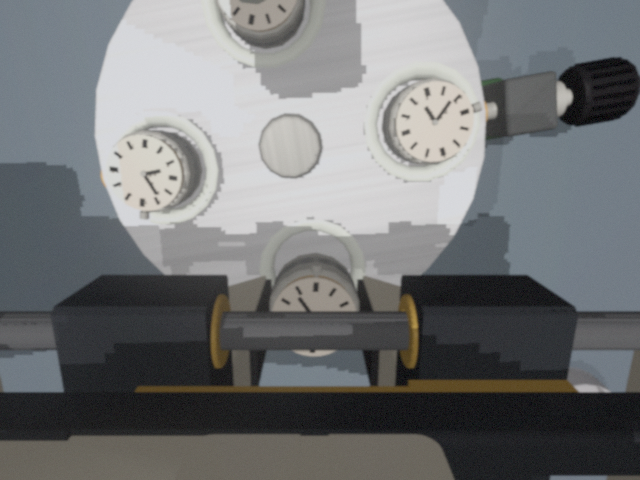

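View pics/s8.png

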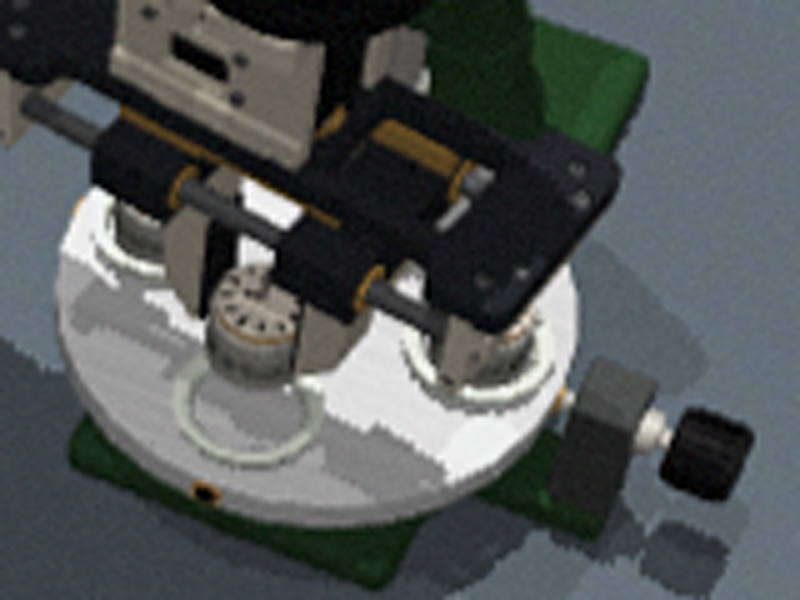

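```bash
python3 -m creep '[[[-0.1,-0.1,-1,0,0,0,-0.5],[-0.1,-0.1,-2,0,0,0,-0.5],[-0.1,-0.1,-2.2,0,0,0,-0.5],[-0.1,-0.1,-2.2,0,0,0,-0.5]]]'; python3 - <<'E'
from h import *
s=arm.observe();print(s['position'],s['ee_rot'],abs(s['dq']).max(),s['force'])
np.save('w9.npy',np.r_[s['position'],s['ee_rot']])
cv2.imwrite('pics/w9.png',arm.get_image('wrist')[:,:,::-1])
i=arm.get_image('scene')[:,:,::-1]
cv2.imwrite('pics/s9.png',cv2.resize(i[150:210,330:400],None,fx=8,fy=8,interpolation=cv2.INTER_CUBIC))
E
```

```text
clock: 7.05
position: [0.5581, 0.0607, 0.099]
ee_rot: [-2.253, -2.188, 0.002]
force: [-0.2, 0.2, -1.8]
width: 0.375
[0.5581459  0.06065542 0.09900668] [-2.25335378e+00 -2.18810375e+00  1.98006685e-03] 0.011670633367948978 [-0.23677543  0.16191987 -1.82566294]
```

View pics/w9.png

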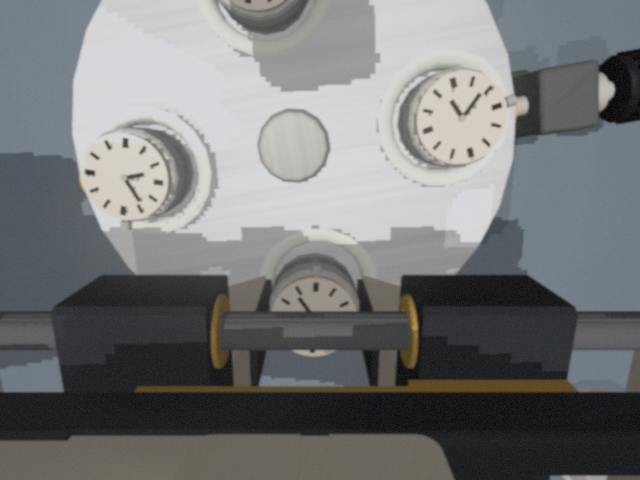

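View pics/s9.png

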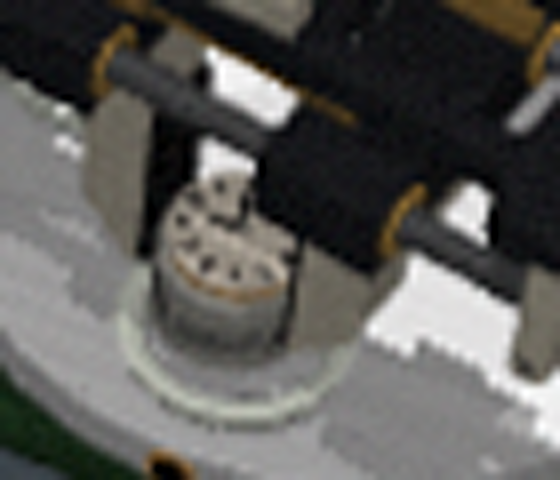

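```bash
python3 - <<'E'
import cv2
b=cv2.imread('pics/w9.png')[215:365,240:390]
b=cv2.resize(b,None,fx=4,fy=4,interpolation=cv2.INTER_CUBIC)
g=cv2.createCLAHE(3,(2,2)).apply(cv2.cvtColor(b,cv2.COLOR_BGR2GRAY))
cv2.imwrite('pics/z9.png',g)
from h import *
print([arm.observe()['position'].round(4) for _ in range(3)])
E
```

```text
[array([0.5587, 0.0606, 0.0997]), array([0.5587, 0.0606, 0.0997]), array([0.5587, 0.0606, 0.0997])]
```

View pics/z9.png

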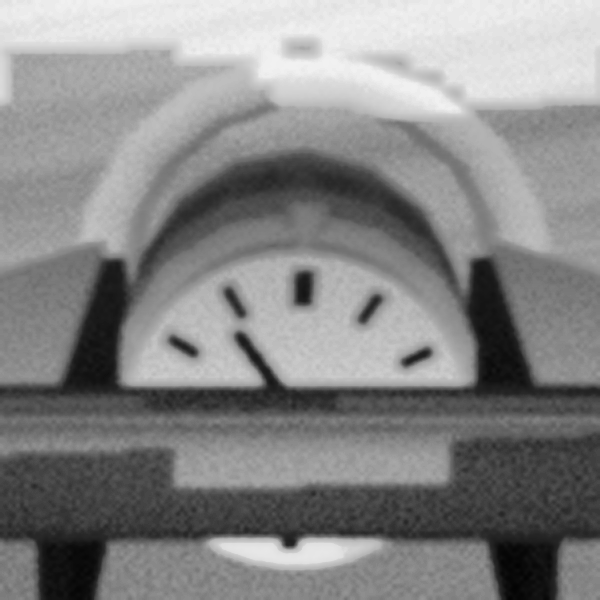

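```bash
python3 - <<'E'
from dial import *
np.set_printoptions(precision=4,suppress=True)
m=mw('w9.npy'); g=cv2.imread('pics/z9.png')
P=np.array([(83,240),(130,150),(180,103),(300,57),(440,88),(505,150),(548,240)],float)
px=np.c_[240+P[:,0]/4-.375,215+P[:,1]/4-.375]
q=onz(m,px,.067);c=circ(q);print(c); 
def fixr(q,r):
    from scipy.optimize import least_squares
    return least_squares(lambda x:np.hypot(q[:,0]-x[0],q[:,1]-x[1])-r,[.56,.062])
f=fixr(q,.0275);print(f.x,f.fun)
# puck dial: visible outline of dial
D=np.array([(122,385),(180,290),(300,247),(420,290),(475,385),(295,570),(210,545),(385,545)],float)
px=np.c_[240+D[:,0]/4-.375,215+D[:,1]/4-.375]
q=onz(m,px,.0992-.030+.0285);print(circ(q))
print(np.load('w9.npy')[:3])
E
```

```text
(np.float64(0.559847549703957), np.float64(0.06116628929474907), np.float64(0.026378751084789806))
[0.5598 0.0597] [-0.0005 -0.0005 -0.0001  0.0006  0.0005 -0.0004 -0.0008]
(np.float64(0.5578042280691218), np.float64(0.060523545192029904), np.float64(0.016549712897928868))
[0.5581 0.0607 0.099 ]
```

```bash
python3 -m creep '[[[0.2,0.05,0,0,0,0,-0.5],[0.2,0.05,-0.3,0,0,0,-0.5],[0.2,0.05,-0.5,0,0,0,-0.5],[0.2,0.05,-0.6,0,0,0,-0.5]]]';  python3 - <<'E'
from h import *
s=arm.observe();print(s['position'],s['ee_rot'],abs(s['dq']).max(),s['force'])
E
```

```text
clock: 7.55
position: [0.5605, 0.0613, 0.0935]
ee_rot: [-2.254, -2.189, 0.0]
force: [-0.5, 0.7, -0.9]
width: 0.373
[0.56052312 0.06126172 0.09346236] [-2.25356278e+00 -2.18868780e+00  4.21726018e-04] 0.017259600618047682 [-0.51317166  0.65854254 -0.92484788]
```

```bash
python3 -m creep '[[[0,0,-0.15,0,0,0,-0.5],[0,0,-0.3,0,0,0,-0.5],[0,0,-0.3,0,0,0,-0.5]]]'; python3 -m creep '[[[0,0,-0.1,0,0,0,-0.5],[0,0,-0.1,0,0,0,-0.5]]]'
```

```text
clock: 7.85
position: [0.5605, 0.0613, 0.0905]
ee_rot: [-2.254, -2.189, 0.0]
force: [0.3, -0.1, -1.4]
width: 0.377
clock: 8.05
position: [0.5607, 0.0613, 0.0897]
ee_rot: [2.254, 2.189, 0.0]
force: [-0.1, -0.3, -1.8]
width: 0.375
```

```bash
python3 -m creep '[[[0,0,-0.1,0,0,0,-0.5],[0,0,-0.1,0,0,0,-0.5]]]'; python3 -m creep '[[[0,0,-0.1,0,0,0,-0.5],[0,0,-0.1,0,0,0,-0.5]]]'; python3 - <<'E'
from h import *
s=arm.observe();print(s['position'],s['force'],s['ft_torque'])
cv2.imwrite('pics/w10.png',arm.get_image('wrist')[:,:,::-1])
i=arm.get_image('scene')[:,:,::-1]
cv2.imwrite('pics/s10.png',cv2.resize(i[150:210,330:400],None,fx=8,fy=8,interpolation=cv2.INTER_CUBIC))
E
```

```text
clock: 8.25
position: [0.5612, 0.0613, 0.0892]
ee_rot: [2.253, 2.188, 0.001]
force: [-1.0, 0.0, 2.6]
width: 0.376
clock: 8.45
position: [0.5613, 0.0613, 0.0891]
ee_rot: [2.253, 2.189, 0.003]
force: [-4.3, 0.6, 15.5]
width: 0.378
[0.56129813 0.06129962 0.08905971] [-4.30743111  0.58345656 15.46821447] [-0.01872133  0.98492377  0.08512661]
```

View pics/s10.png

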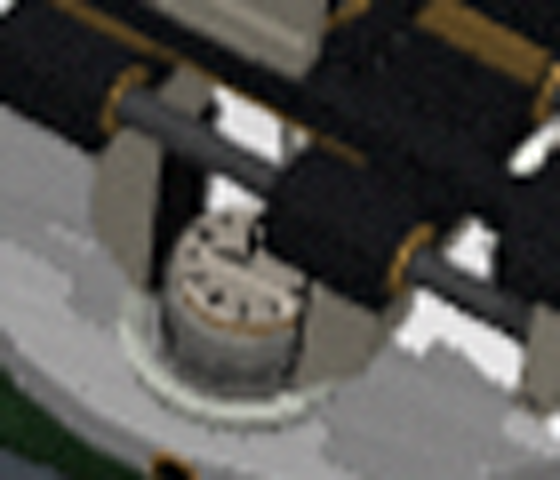

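View pics/w10.png

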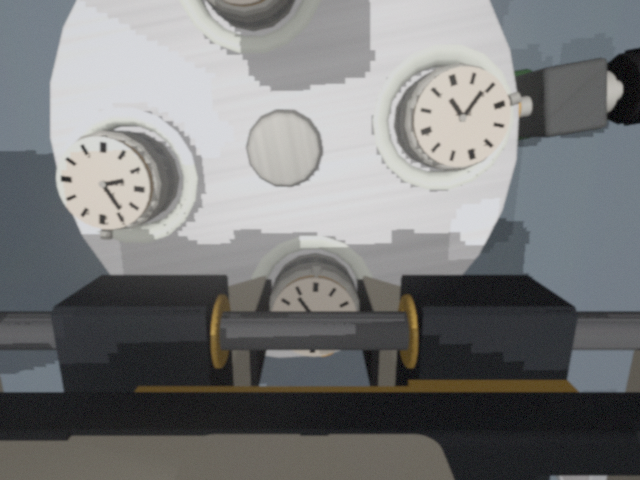

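```bash
python3 -m creep '[[[-0.05,0,0.08,0,0,0,-0.5],[-0.05,0,0.08,0,0,0,-0.5],[-0.05,0,0.08,0,0,0,-0.1],[-0.05,0,0.08,0,0,0,0.05],[-0.05,0,0.08,0,0,0,0.05]]]' 10; python3 -m creep '[[[0,0,0,0,0,0,0.05],[0,0,1,0,0,0,0.05],[0,0,3,0,0,0,0.05],[0,-0.5,7,0,0,0,0.05],[0,-1,10,0,0,0,0.1]]]'; python3 - <<'E'
from h import *
s=arm.observe();print(s['position'],s['force'],s['width'])
np.save('w11.npy',np.r_[s['position'],s['ee_rot']])
cv2.imwrite('pics/w11.png',arm.get_image('wrist')[:,:,::-1])
i=arm.get_image('scene')[:,:,::-1]
cv2.imwrite('pics/s11.png',cv2.resize(i[150:210,330:400],None,fx=8,fy=8,interpolation=cv2.INTER_CUBIC))
E
```

```text
clock: 9.05
position: [0.56, 0.0613, 0.0883]
ee_rot: [-2.254, -2.189, 0.001]
force: [-0.3, -0.3, -0.0]
width: 0.518
clock: 9.55
position: [0.5603, 0.0509, 0.1908]
ee_rot: [2.253, 2.188, 0.0]
force: [1.1, 0.2, 0.8]
width: 0.54
[0.56034487 0.05086868 0.19081621] [1.08496525 0.17342246 0.78646947] 0.5404424875025007
```

View pics/w11.png

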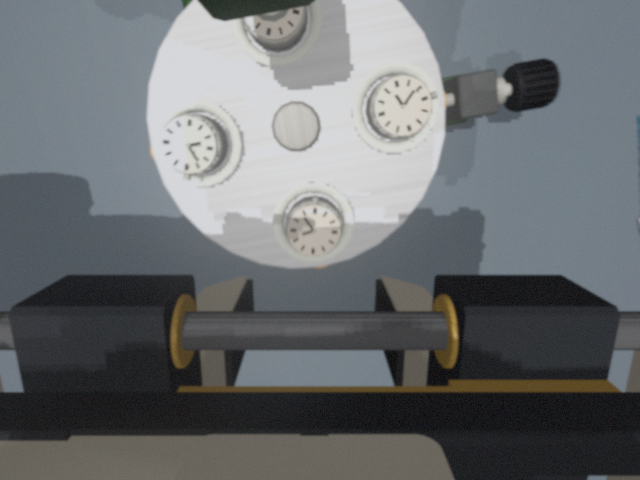

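View pics/s11.png

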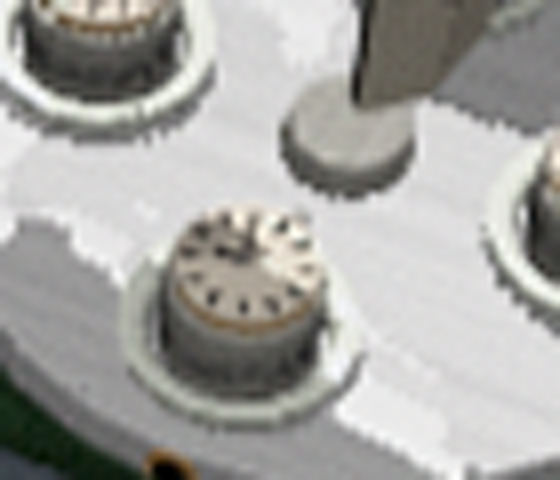

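```bash
python3 - <<'E'
from dial import *
m=mw('w11.npy');c=dial(cv2.imread('pics/w11.png'),313,226,36);e=cv2.fitEllipse(c);print(e,onz(m,[e[0]],.0875),circ(onz(m,cv2.convexHull(c)[:,0],.0875)))
print(tri((mw('w7.npy'),m,model('top'),model('scene')),((532,34),(532,84),(213.2,179.2),(451.6,201))))
E
python3 -m creep '[[[2,0.5,0,0,0,-8,0.1],[5,1.5,0,0,0,-16,0.2],[8,3,0,0,0,-24,0.2],[10,5,0,0,0,-32,0.2],[12,7,0,0,0,-40,0.2]]]'; python3 -m creep '[[[1,1,0,0,0,-8,0.2],[2,2,0,0,0,-16,0.2],[2,2.4,0,0,0,-24,0.2],[2,2.4,0,0,0,-32,0.2],[2,2.4,0,0,0,-40,0.2]]]';python3 -m creep '[[[0,0,0,0,0,0,0.2],[0,0,0,0,0,0,0.2]]]'; python3 - <<'E'
from h import *
s=arm.observe();print(s['position'],s['ee_rot'],s['joints'],s['width'])
np.save('w12.npy',np.r_[s['position'],s['ee_rot']])
cv2.imwrite('pics/w12.png',arm.get_image('wrist')[:,:,::-1])
E
```

```text
((313.53521728515625, 230.9114227294922), (58.92734146118164, 66.24888610839844), 84.7190170288086) [[0.56001276 0.0603046  0.0875    ]] (np.float64(0.5596653464732667), np.float64(0.05999410172960856), np.float64(0.01999955325967323))
(array([0.70160187, 0.14445361, 0.05104181]), [np.float64(0.78), np.float64(1.5), np.float64(2.72), np.float64(0.9)])
clock: 10.15
position: [0.6808, 0.1219, 0.1883]
ee_rot: [2.87, 1.277, -0.001]
force: [-0.0, -0.1, -0.2]
width: 0.595
clock: 10.65
position: [0.6999, 0.1457, 0.1881]
ee_rot: [3.134, 0.22, -0.001]
force: [0.5, -0.1, 0.8]
width: 0.6
clock: 10.85
position: [0.7, 0.1454, 0.1883]
ee_rot: [3.132, 0.234, -0.001]
force: [-0.1, 1.0, -0.5]
width: 0.604
[0.69996731 0.14537781 0.18827231] [ 3.13240934e+00  2.34405561e-01 -8.41354993e-04] [-0.80390245  0.80751676  1.00379184  1.4400197  -0.69105079  1.2720854
 -1.15972412] 0.6042023918976355
```

View pics/w12.png

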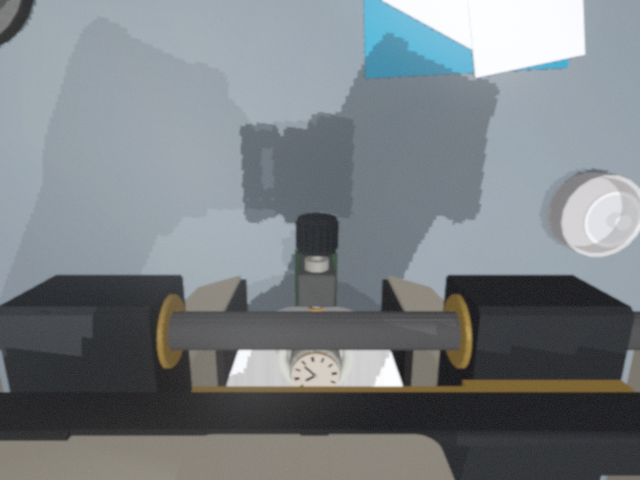

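```bash
python3 - <<'E'
from dial import *
np.set_printoptions(precision=4,suppress=True)
im=cv2.imread('pics/w12.png'); b=im[195:315,260:375]
cv2.imwrite('pics/z12.png',cv2.resize(b,None,fx=5,fy=5,interpolation=cv2.INTER_CUBIC))
g=im.max(axis=2); m=(g<50).astype(np.uint8); m[:205]=0;m[262:]=0;m[:,:285]=0;m[:,350:]=0
n,l,st,c=cv2.connectedComponentsWithStats(m);i=1+np.argmax(st[1:,4]);print(st[i],c[i])
M=mw('w12.npy'); x,y,w,h=st[i][:4]
for z in (.052,.066): print(z,onz(M,[(x,y+h/2),(x+w,y+h/2),(x+w/2,y),(x+w/2,y+h),c[i]],z))
print(tri((M,mw('w7.npy'),mw('w11.npy')),(c[i],(532,34),(532,84))))
E
```

```text
[325 216  12  36 208] [330.8606 234.726 ]
0.052 [[0.6997 0.1381 0.052 ]
 [0.7009 0.1298 0.052 ]
 [0.7129 0.136  0.052 ]
 [0.6875 0.1319 0.052 ]
 [0.6998 0.1339 0.052 ]]
0.066 [[0.703  0.1389 0.066 ]
 [0.7042 0.1311 0.066 ]
 [0.7155 0.1369 0.066 ]
 [0.6914 0.1331 0.066 ]
 [0.7031 0.135  0.066 ]]
(array([0.6997, 0.1401, 0.0587]), [np.float64(5.89), np.float64(2.92), np.float64(3.04)])
```

View pics/z12.png

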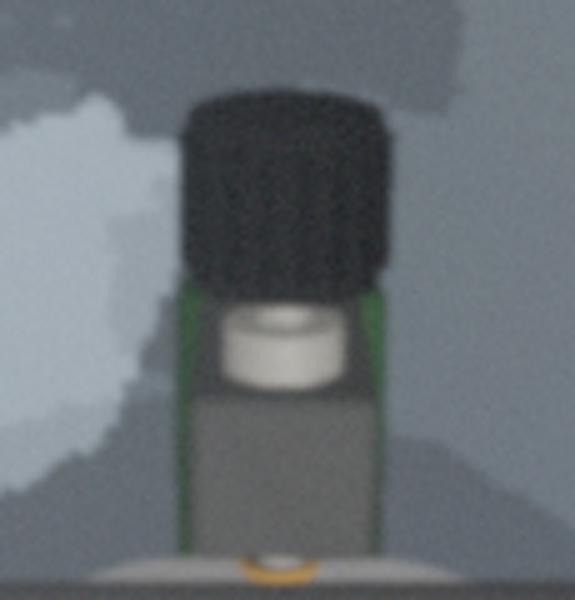

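```bash
python3 - <<'E'
from dial import *
np.set_printoptions(precision=4,suppress=True)
M=mw('w12.npy')
for z in (.052,.06,.066): print(z,onz(M,[(316.9,234),(316.9,213),(316.9,254.5),(296.5,234),(337.8,234)],z))
print(tri((M,mw('w7.npy'),mw('w11.npy')),((316.9,234),(532,34),(532,84))))
R=cv2.Rodrigues(np.load('w12.npy')[3:])[0];print(R)
E
```

```text
0.052 [[0.6989 0.1436 0.052 ]
 [0.7135 0.1458 0.052 ]
 [0.6842 0.1414 0.052 ]
 [0.6967 0.1576 0.052 ]
 [0.701  0.1293 0.052 ]]
0.06 [[0.7008 0.144  0.06  ]
 [0.715  0.1461 0.06  ]
 [0.6865 0.1418 0.06  ]
 [0.6987 0.1576 0.06  ]
 [0.7029 0.13   0.06  ]]
0.066 [[0.7022 0.1442 0.066 ]
 [0.7161 0.1463 0.066 ]
 [0.6883 0.1421 0.066 ]
 [0.7002 0.1575 0.066 ]
 [0.7043 0.1306 0.066 ]]
(array([0.7   , 0.1435, 0.0563]), [np.float64(0.36), np.float64(0.45), np.float64(0.49)])
[[ 0.9889  0.1488 -0.0005]
 [ 0.1488 -0.9889 -0.0005]
 [-0.0006  0.0004 -1.    ]]
```

```bash
python3 -m creep '[[[0,-0.1,-4,0,0,0,0.2],[0,-0.1,-8,0,0,0,0.2],[0,-0.1,-11,0,0,0,0.2],[0,-0.1,-13.5,0,0,0,0.2],[0,-0.1,-13.5,0,0,0,0.2]]]' 45; python3 - <<'E'
from h import *
s=arm.observe();print(s['position'],s['ee_rot'],s['force'],s['width'])
cv2.imwrite('pics/w13.png',arm.get_image('wrist')[:,:,::-1])
E
```

```text
clock: 11.4
position: [0.6978, 0.1445, 0.0499]
ee_rot: [-3.133, -0.232, 0.009]
force: [-0.3, -0.4, -0.8]
width: 0.601
[0.69775855 0.14447615 0.0499155 ] [-3.13295709 -0.23150749  0.00923917] [-0.31045853 -0.35094815 -0.77436804] 0.6011955641194332
```

View pics/w13.png

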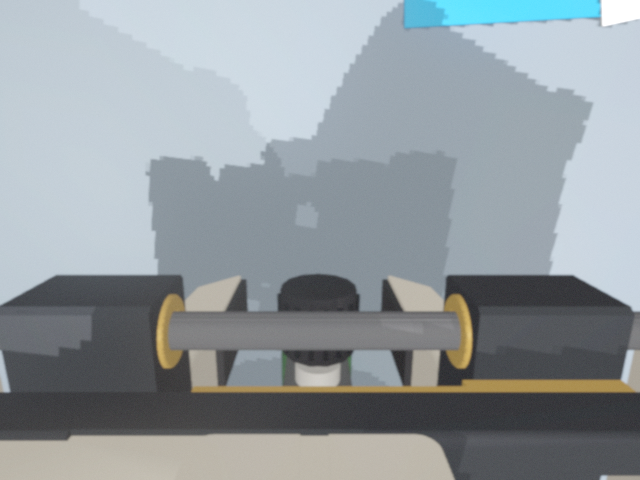

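```bash
python3 -m creep '[[[0.1,0,0.1,0,0,0,-0.2],[0.1,0,0.1,0,0,0,-0.5],[0.1,0,0.1,0,0,0,-0.7],[0.1,0,0.1,0,0,0,-0.7],[0.1,0,0.1,0,0,0,-0.7]]]' 50; python3 -m creep '[[[0,0,0,0,0,0,-0.7],[0,0,0,0,0,0,-0.7]]]'
```

```text
clock: 11.95
position: [0.7018, 0.1437, 0.0556]
ee_rot: [3.133, 0.228, 0.003]
force: [-0.2, -2.0, 5.9]
width: 0.298
clock: 12.15
position: [0.7018, 0.1437, 0.0556]
ee_rot: [3.133, 0.227, 0.002]
force: [-0.1, -2.0, 6.6]
width: 0.293
```

```bash
python3 -m creep '[[[0.3,0.04,0,0,0,0,-0.7],[0.6,0.09,0,0,0,0,-0.7],[0.9,0.13,0,0,0,0,-0.7],[1.1,0.16,0,0,0,0,-0.7],[1.1,0.16,0,0,0,0,-0.7]]]' 50; python3 -m creep '[[[0.15,0.02,0,0,0,0,-0.7],[0.3,0.04,0,0,0,0,-0.7],[0.3,0.04,0,0,0,0,-0.7]]]'; python3 - <<'E'
from h import *
s=arm.observe();print(s['position'],s['force'],s['width'])
cv2.imwrite('pics/w14.png',arm.get_image('wrist')[:,:,::-1])
E
```

```text
clock: 12.65
position: [0.7107, 0.1449, 0.0555]
ee_rot: [-3.133, -0.227, 0.005]
force: [-10.7, -2.2, 14.7]
width: 0.295
clock: 12.95
position: [0.7133, 0.1453, 0.0555]
ee_rot: [-3.133, -0.227, 0.006]
force: [-12.0, -2.7, 14.4]
width: 0.291
[0.71325075 0.14529622 0.05548475] [-11.99551059  -2.65206846  14.4087031 ] 0.2907674885031568
```

View pics/w14.png

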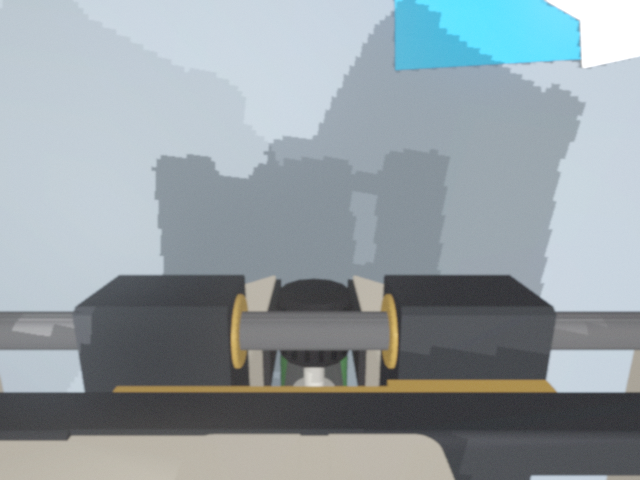

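```bash
python3 -m creep '[[[0.1,0.015,-0.05,0,0,0,-0.7],[0.2,0.03,-0.1,0,0,0,-0.7],[0.2,0.03,-0.1,0,0,0,-0.7]]]' 55; python3 -m creep '[[[0.1,0.015,0,0,0,0,-0.7],[0.1,0.015,0,0,0,0,-0.7]]]'
```

```text
clock: 13.3
position: [0.7139, 0.1453, 0.0554]
ee_rot: [-3.133, -0.226, 0.01]
force: [-21.2, -2.0, 26.4]
width: 0.29
clock: 13.5
position: [0.714, 0.1454, 0.0553]
ee_rot: [-3.132, -0.226, 0.013]
force: [-24.8, -2.8, 28.6]
width: 0.29
```

```bash
python3 -m creep '[[[-0.05,0,0.1,0,0,0,-0.7],[-0.05,0,0.2,0,0,0,-0.7],[-0.05,0,0.2,0,0,0,-0.7],[-0.05,0,0.2,0,0,0,-0.7]]]' 55; python3 - <<'E'
from h import *
s=arm.observe();print(s['position'],s['force'],s['width'],abs(s['dq']).max())
i=arm.get_image('scene')[:,:,::-1];t=arm.get_image('top')[:,:,::-1]
cv2.imwrite('pics/s15.png',i);cv2.imwrite('pics/t15.png',t)
cv2.imwrite('pics/s15z.png',cv2.resize(i[110:230,310:470],None,fx=5,fy=5,interpolation=cv2.INTER_CUBIC))
s=arm.observe();print(s['clock'],s['position'],s['force'],s['width'])
E
```

```text
clock: 13.9
position: [0.7139, 0.1454, 0.0555]
ee_rot: [-3.133, -0.226, 0.012]
force: [-17.1, -3.2, 13.6]
width: 0.297
[0.71387745 0.14536086 0.05550704] [-17.05450584  -3.20430507  13.57382817] 0.29678638601224366 0.0015078072375480076
14.0 [0.7138681  0.14533022 0.05549785] [-16.67249917  -3.18340135  13.33945682] 0.29201416458960877
```

View pics/s15.png

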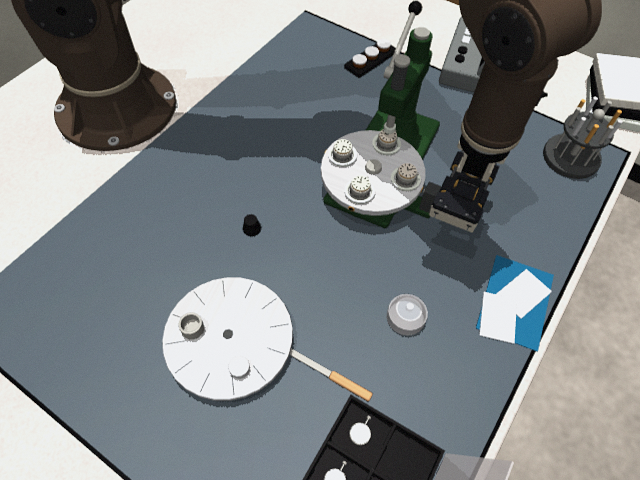

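View pics/s15z.png

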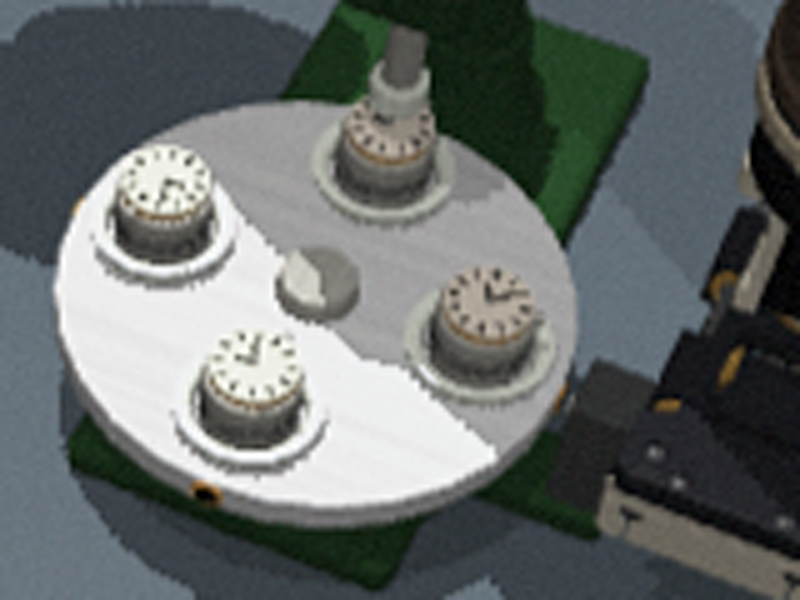

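View pics/t15.png

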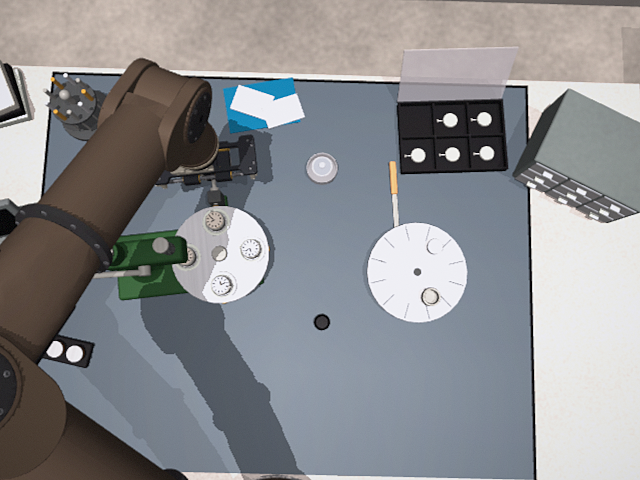

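```bash
python3 - <<'E'
from cell import arm
print(arm.sign_off()); s=arm.observe(); print(s['clock'],s['position'],s['force'],s['width'])
E
```

```text
the job is handed in; nothing more can be done
None
the job is handed in; nothing more can be done
```

I moved the watch movement from the turntable into the empty nest. The gripper was holding the index plunger fully out when I handed the job in, at about 14 s on the clock; sign-off reported no verdict.

- **Movement in the nest:** The puck met the nest floor with the tool at 0.089 m, exactly where the grip height predicted. After release the pictures show it standing upright in the ring, level with its neighbours. My fit of the dial centre put it about 1.5 mm from the nest centre; the outline used was a little too large.
- **Plunger:** The tool pulled 12 mm along the knob's axis. The force rose with the spring to about 12 N, then jumped to 25 N with almost no further travel, so it is against its stop. I eased it to a steady 17 N pull with a 55 N grip and the fingers did not move.
- **Everything else:** In the last scene and top pictures the empty holder and tin stand on the turntable, and the loaded holders, loupe, dust cover and knife look where they were. I checked this by eye and did not measure it.
- **Disagreements:** Heights from the fixed cameras came out 4–7 mm below your figures, and the two-position wrist view of the work 3.5 mm below, while the nest and knob fitted from wrist views. The tool stopped 1–2 mm off its commanded position at times, so I shifted the puck about 2 mm sideways from the wrist view before lowering it. Closing on the puck and the knob lifted the tool 1–6 mm and gave 6–9 N of vertical force; in the final hold about 13 N is still pressing down on the knob.

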